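# Turn the trolley wheel until its valve stem points straight up

## Task

The trolley wheel on the sloping wooden stand is waiting to be pumped up: push its spokes round with the fingertips, one after another as needed, until the short valve stem sits at the very bottom of the rim and points straight up the slope at the hub, then leave the wheel at rest. Turn it whichever way you like, but do not press on the valve stem or pull the wheel up along its spindle, and leave everything else on the bench where it is.

Things in the scene. Friction and masses are not known exactly. Their poses are not given: they have to be found in the camera images.
- stand: fixed wooden stand carrying the wheel. Origin on the bench below the hub, z up, +x uphill, -x the open low side. Base board 24 mm high, x -110 to 190 mm, y +-100 mm. The wheel's plane rises along (0.766, 0, 0.643) of this frame; its face looks along (-0.643, 0, 0.766). A strut 40 x 60 mm runs from 30 mm behind the hub centre square to the wheel down to the base; else it is open behind the spokes
- hub (a point): centre of the wheel (on its axis, in its mid-plane) while the wheel sits fully on its spindle, 160 mm above the bench. The hub is 54 mm across and 28 mm long (14 mm to each side); the end of the spindle (16 mm across) stands 16 mm in front of this point
- wheel (a joint): turn of the wheel, rad, many turns either way, positive anticlockwise looking at its face. 0 or any 2 pi: stem at the very bottom, pointing up the slope; pi: stem at the top. Starts at 1.9 to 4.4. Stays where left: friction 0.16 N m (2 to 3 N at a spoke), no spring. Black tyre 298 mm across, 38 mm thick (19 mm to each side of the mid-plane); rim 26 mm wide, inner radius 107 mm
- spokes: five straight grey spokes, 72 degrees apart, each 16 mm wide, 16 mm thick (3 mm behind to 13 mm before the mid-plane), from hub (radius 27 mm) to rim (107 mm). Origin at the wheel's centre, z out of its face, turns with the wheel; one spoke along +x, others 72, 144, 216, 288 degrees about z; the stem lies along -x, midway between two spokes
- valve_stem: the valve stem, black, rubber foot 13 mm thick then a tube 9 mm thick, in the mid-plane of the wheel, 33 mm long, from the rim (107 mm radius) straight inwards to 74 mm radius. Its frame equals that of the spokes (origin at the wheel's centre)
- stem_tip (a point): inner end of the valve stem, 74 mm from the wheel's axis, turning with the wheel
- stem_goal (a point): fixed point of space on the stand where stem_tip is when the stem points exactly straight up the slope
- spindle (a joint): how far the wheel has been pulled up along its spindle, m; 0 is fully on (as at the start); weight and some 4 N of friction keep it there
- glue: white glue bottle with blue cap, 60 mm across, 170 mm tall, origin under its centre; loose, to be left alone
- slice_a: loose wooden branch slice, disc 56 mm across and 22 mm high, origin under its centre; loose, to be left alone
- slice_b: loose wooden branch slice, disc 44 mm across and 22 mm high, origin under its centre; loose, to be left alone
- cap_tin: small metal tin, 54 mm across, 45 mm high, origin under its centre; loose, to be left alone
- spanner: steel spanner 160 mm long lying flat, its x axis along the handle; loose, to be left alone
- brush: bench brush 200 mm long lying flat, its x axis along the handle; loose, to be left alone
- offcut: wooden offcut 90 x 40 x 20 mm, origin under its centre; loose, to be left alone

How it is judged:
By the outcome, as a careful person would: the job done as asked, in the order asked, and still so for the second after the job is handed in, with the robot touching nothing.
It also fails if it takes over 67 s, if anything falls off the work surface, if the arm or the gripper's body presses on something with over 40 N, if the wrist force passes 120 N, or if a joint passes its speed limit or range.

## Robot

A 6-joint arm with a two-finger parallel gripper is mounted at the origin on the work surface. World frame = base frame: x ahead of the robot, y to its left, z up, the work surface at z = 0. Lengths are in m, angles in rad, forces in N, time in s.
With the tool pointing down it reaches from about 0.35 to 0.975 m from the base axis. Payload 4.9 kg.
Tool frame: the origin (TCP) lies on the centre line of the jaws, within the pads' length; the fingertips stand 14 mm ahead of it and the grasp point (between the pads) lies 5 mm behind it; z points along the fingers, y is the line along which they close (so a half turn about z gives the same grasp; the last joint's range is limited). The gripper opens to 85 mm and grips with 20 to 120 N. Pads are 22 mm wide; open, the fingers measure 114 mm over their backs; the gripper's body (76 mm by 85 mm) begins 54 mm behind the grasp point. The pads swing forward as they close: fully open they stand 13 mm farther back than shut.
Start: joints at [1.096, 0.053, 1.613, -0, 1.476, -0.119], TCP at [0.218, 0.586, 0.245] pointing down, gripper open.
Joint ranges: [-3.01, 3.01], [-1.01, 2.22], [0.06, 2.58], [-1.02, 4.17], [0.09, 2.62], [-3.14, 3.14]. Speed limits (rad/s): [2.57, 2.57, 3.14, 3.14, 3.14, 3.14].

## Interface

Orientations are given as a unit quaternion [w, x, y, z].
In Python, from plant import * gives the robot as it stands.
- The arm moves only by the tool send_rows, never from a script. Its argument "steps" is a list of rows, each an object with "translation": the shift along the tool's x, y, z in cm, a list of three; "delta_rot": the turn, a rotation vector about the tool's x, y, z in rad, a list of three; "jaw": the finger opening in cm, from 0 to 8.54. In form: [{"translation": [dx, dy, dz], "delta_rot": [rx, ry, rz], "jaw": jaw}, ...]. A call has exactly 8 rows; each row is the pose to reach, as a shift and turn from the pose commanded when the call began, along the tool's axes at that moment; what a row does not reach only later rows make up. A row lasts 1/10 s, in which the tool goes at most 50 mm and 8.59 degrees, less where a joint would pass 70% of its speed; a pose out of reach is approached as far as the arm can. A call with a gripper value outside its range is refused whole. The fingers move at their own pace and stop on an object; the grip force is fixed at half the most. Time passes only in rows, so rows that repeat a pose let the fingers close, or fill a call up. It gives the time, the measured TCP pose, the force, the opening and the grip force at its end, in the units of the state.
- state(): the state, without advancing time (a new reading comes with each control period).
- grab_frame(name): name is "scene" or "top" or "wrist"; returns a dict with "pixels" (384x512x3 uint8, blue, green, red), "range_z" (384x512 float32, m along the optical axis (not along the pixel's ray), 0 where there is no reading), "fx", "fy", "cx", "cy" (pixels), "rvec" (rotation vector, rad) and "tvec" (3), from world to camera coordinates, as OpenCV has them. Camera axes: x right, y down, z forward; pixel columns grow to the right and rows downward; lengths in m; the calibration is good to about 2 mm. A picture is of the moment at which its call begins.
- job_done(): hands the job in; it is judged then, once.
The state is a dict: "time": time; "joint_pos": joint angles; "joint_vel": joint speeds; "joint_efforts": joint torques, N m; "tool_pos": TCP position; "tool_rot": TCP orientation; "contact_force": force on the tool from outside, world axes, zero at the start; "ft_torque": the same for the moment, N m; "gripper_width": opening from 0.0 (shut) to 1.0 (fully open); "grasp_force": force on a finger pad.
Only numpy, scipy, OpenCV 4.12 (cv2) and the standard library are available. Lean on these libraries where they do the work, as an engineer would, in place of code of your own. Each camera call takes 0.05 s, during which the arm holds its last target. There are 200 camera calls.

## Working session

There is one attempt and no reset: what is moved stays moved. The work goes in short steps, Python scripts to look and compute and a tool call to move; the robot and the scene stay as the last step left them, time stands still between calls to the robot, and variables do not carry over. Pictures are saved under pics/ and viewed, at most 10 in all, crops included, and the job is handed in when it is done.

Besides the shell and the picture viewer there is one more tool, called as a command line: name --argument value ..., lists and objects as JSON in quotes. send_rows: Moves the arm, as the interface text tells. Its arguments: {"type":"object","properties":{"steps":{"type":"array","items":{"type":"object","properties":{"translation":{"type":"array","items":{"type":"number"}},"delta_rot":{"type":"array","items":{"type":"number"}},"jaw":{"type":"number"}}}}},"required":["steps"]}

```bash
mkdir -p pics; python3 - <<'E'
from plant import *
import cv2, numpy as np
for n in("scene","top"):
    f=grab_frame(n); cv2.imwrite(f"pics/{n}0.png",f["pixels"]); np.savez(f"{n}0.npz",**f)
    R=cv2.Rodrigues(np.array(f["rvec"]))[0]; print(n,-R.T@np.array(f["tvec"]).ravel(),R[2],f["fx"])
s=state();print(s)
E
```

```text
scene [ 0.99955202 -0.61930574  0.97484573] [-0.40659264  0.54299287 -0.73473884] 390.94137432626894
top [0.35545706 0.03486709 1.08773798] [ 0.17807252  0.00649734 -0.98399592] 351.6138321836674
{'time': 0.1, 'joint_pos': array([ 1.09600331e+00,  5.32789025e-02,  1.61413171e+00, -1.83885867e-05,
        1.47602507e+00, -1.18963852e-01]), 'joint_vel': array([ 0.00010123, -0.00250044, -0.00372143, -0.00039304,  0.00217657,
       -0.00082225]), 'joint_efforts': array([ 3.52857960e-04, -3.94907570e+01, -3.71361780e+01, -1.42219969e-04,
        4.05484476e-03,  1.79424433e-05]), 'tool_pos': array([0.21746676, 0.58537629, 0.24420827]), 'tool_rot': array([-2.60824828e-04,  1.76976521e-01,  9.84214642e-01, -8.83879397e-04]), 'contact_force': array([-0.641938  ,  0.32501535,  0.33285176]), 'ft_torque': array([-0.02266557,  0.00289671, -0.030927  ]), 'grasp_force': 0.0, 'gripper_width': 0.9975785832016563}
```

View pics/scene0.png

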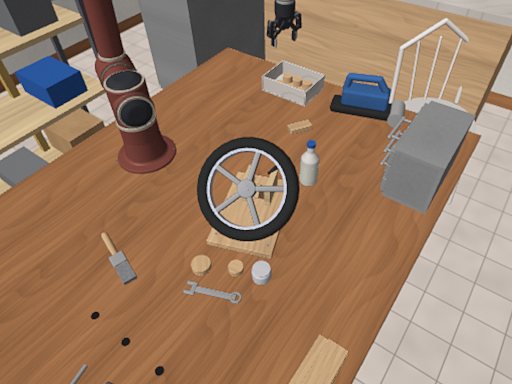

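View pics/top0.png

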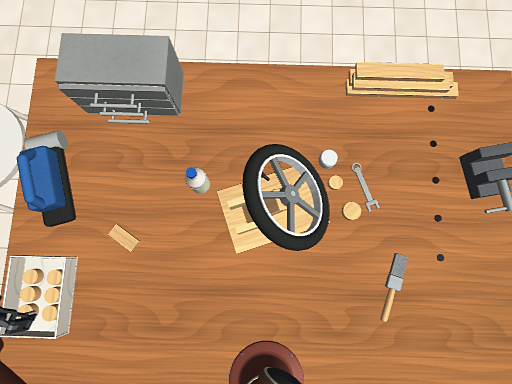

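Scene: wheel at about (248,188), low side towards the camera. In the top view the hub is at (292,194), the stem at about (265,177) at the upper left, and uphill is to the left. Next I fit the wheel pose.

```bash
cat > h.py <<'E'
import cv2, numpy as np
from scipy.optimize import least_squares
def cloud(f):
    v,u=np.mgrid[:384,:512]; z=f["range_z"]
    P=np.stack([(u-f["cx"])/f["fx"]*z,(v-f["cy"])/f["fy"]*z,z],-1)
    R=cv2.Rodrigues(np.array(f["rvec"]))[0]; return (P-np.array(f["tvec"]).ravel())@R, z>0
def frame(yaw):  # columns: stand axes
    c,s=np.cos(yaw),np.sin(yaw); S=np.array([[c,-s,0],[s,c,0],[0,0,1]])
    u=S@[.766,0,.643]; n=S@[-.643,0,.766]; return S,u,n,np.cross(n,u)  # up-slope, normal, left(=n x u)
def rectify(f,H,yaw,h=0.0,N=480):
    S,u,n,w=frame(yaw); k=np.linspace(-.16,.16,N)
    A,B=np.meshgrid(-k,-k) # cols: image right = -w ; rows: down = -u
    X=H+h*n+A[...,None]*w+B[...,None]*u
    p,_=cv2.projectPoints(X.reshape(-1,3),np.array(f["rvec"]),np.array(f["tvec"]),np.array([[f["fx"],0,f["cx"]],[0,f["fy"],f["cy"]],[0,0,1]]),None)
    return cv2.remap(f["pixels"],p.reshape(N,N,2).astype(np.float32),None,cv2.INTER_LINEAR)
E
python3 - <<'E'
from h import *
allp=[];F={}
for n in("scene","top"):
    f=dict(np.load(f"{n}0.npz")); F[n]=f; P,ok=cloud(f)
    b=f["pixels"].max(-1)
    if n=="top": print(P[194,292],P[181,198])
    m=ok&(b<60)&(P[...,2]>.04)&(P[...,2]<.30)&(np.hypot(P[...,0]-P[...,0]*0-F0[0],P[...,1]-F0[1])<.2 if 'F0' in globals() else ok)
    F[n+'P']=P;F[n+'b']=b;F[n+'ok']=ok
c=F['topP'][194,292]
for n in("scene","top"):
    P=F[n+'P']; m=F[n+'ok']&(F[n+'b']<70)&(P[...,2]>.04)&(P[...,2]<.30)&(np.hypot(P[...,0]-c[0],P[...,1]-c[1])<.19)
    allp.append(P[m]); print(n,m.sum())
def res(q,P):
    S,u,nn,w=frame(q[3]); d=P-q[:3]; h=d@nn; r=np.hypot(d@u,d@w); return np.hypot(r-.130,h)-.019
for P in allp+[np.vstack(allp)]:
    s=least_squares(res,[c[0],c[1],.16,1.4],args=(P,),loss="soft_l1",f_scale=.003); q=s.x
    print(q,np.median(abs(res(q,P))))
np.save("q.npy",q)
cv2.imwrite("pics/rect0.png",np.hstack([rectify(F["top"],q[:3],q[3],h=.0,N=390),rectify(F["scene"],q[:3],q[3],h=.0,N=390)]))
# other objects: tall points near
P=F['topP'];m=F['topok']&(P[...,2]>.012)&(np.hypot(P[...,0]-q[0],P[...,1]-q[1])<.4)
for nm,(v,u) in dict(glue=(181,198),tin=(158,329),sa=(211,352),sb=(182,336)).items(): print(nm,P[v,u])
E
```

```text
[ 0.5113672  -0.05076432  0.17470871] [0.54993289 0.20850349 0.12020436]
scene 3041
top 3049
[ 0.52024666 -0.06605853  0.16355803  1.69626684] 0.004164716315712188
[ 0.51433266 -0.05785163  0.16861945  1.69444396] 0.003458913427653622
[ 0.51570419 -0.05947391  0.16833741  1.68786943] 0.003920429728835568
glue [0.54993289 0.20850349 0.12020436]
tin [ 0.64795835 -0.1743397   0.04747466]
sa [ 0.49001304 -0.24769805  0.02446064]
sb [ 0.57894589 -0.20045276  0.02256349]
```

View pics/rect0.png

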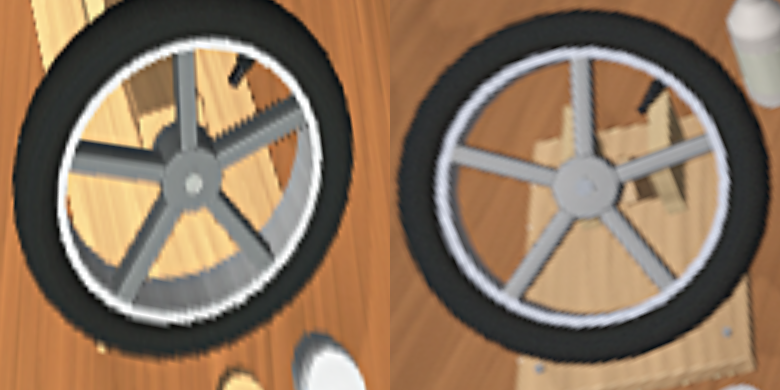

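The stem shows clearly in the right half at (650,95), but the wheel looks slightly sheared, so the yaw needs work. I'll check it against the base board.

```bash
python3 - <<'E'
from h import *
q=np.load("q.npy"); pts=[]
for n in("scene","top"):
    f=dict(np.load(f"{n}0.npz")); P,ok=cloud(f); 
    d=np.hypot(P[...,0]-q[0],P[...,1]-q[1]);t=ok&(d>.2)&(d<.4)&(P[...,2]<.012)&(P[...,2]>-.012); print(n,"table z",np.median(P[t][:,2]))
    g=ok&(abs(P[...,2]-np.median(P[t][:,2])-.024)<.006)&(d<.26)
    for o in [(.648,-.174),(.490,-.248),(.579,-.200),(.55,.2085)]: g&=np.hypot(P[...,0]-o[0],P[...,1]-o[1])>.048
    g=cv2.morphologyEx(g.astype(np.uint8),cv2.MORPH_OPEN,np.ones((3,3)))>0
    X=P[g][:,:2]; pts.append(X); r=cv2.minAreaRect((X*1000).astype(np.float32)); print(n,len(X),r)
X=np.vstack(pts); r=cv2.minAreaRect((X*1000).astype(np.float32)); print(r)
# tyre: robust plane-free fit of front white rim/grey spokes per view
for n in("scene","top"):
    f=dict(np.load(f"{n}0.npz")); P,ok=cloud(f); c=f["pixels"].astype(int)
    sat=c.max(-1)-c.min(-1); m=ok&(P[...,2]>.06)&(sat<40)&(c.max(-1)>90)&(np.linalg.norm(P-q[:3],axis=-1)<.13)
    Y=P[m]
    for i in range(8):
        A=np.c_[Y[:,:2],np.ones(len(Y))]; s=least_squares(lambda k:(Y-Y.mean(0))@ (k[:3]/np.linalg.norm(k[:3]))-k[3],[-.6*np.cos(q[3]),-.6*np.sin(q[3]),.77,0],loss="soft_l1",f_scale=.002)
    k=s.x; nn=k[:3]/np.linalg.norm(k[:3]); print(n,m.sum(),"n",nn,"yaw",np.arctan2(-nn[1],-nn[0]),"tilt",np.hypot(*nn[:2]),"off at hub",(Y.mean(0)-q[:3])@nn+k[3])
E
```

```text
scene table z 6.993930581268522e-05
scene 2149 ((500.08221435546875, -9.03759765625), (199.7114715576172, 301.4963073730469), 19.762880325317383)
top table z 0.0001856916887758545
top 2544 ((493.17291259765625, 5.933502197265625), (199.77426147460938, 274.5759582519531), 19.865570068359375)
((498.718017578125, -7.930877685546875), (200.75341796875, 304.5241394042969), 19.94655990600586)
scene 1892 n [ 0.21566501 -0.60413835  0.7671411 ] yaw 1.9136753845866243 tilt 0.641478399841607 off at hub -0.002830909475913346
top 1854 n [ 0.23155125 -0.61860821  0.75080484] yaw 1.928961939405133 tilt 0.6605241070717577 off at hub -0.005243261618235106
```

```bash
python3 - <<'E'
from h import *
q=np.array([.5135,-.0466,.160,1.917]);np.save("q.npy",q); o=[]
for n in("top","scene"):
    f=dict(np.load(f"{n}0.npz")); im=rectify(f,q[:3],q[3],0,390)
    cv2.circle(im,(195,195),int(107/320*390),(0,0,255),1)
    o.append(im)
cv2.imwrite("pics/rect1.png",np.hstack(o))
S,u,n,w=frame(q[3]);print(S,u,n,w)
E
```

```text
[[-0.33932918 -0.94066769  0.        ]
 [ 0.94066769 -0.33932918  0.        ]
 [ 0.          0.          1.        ]] [-0.25992615  0.72055145  0.643     ] [ 0.21818866 -0.60484933  0.766     ] [-9.40860530e-01 -3.39398742e-01 -5.55111512e-17]
```

View pics/rect1.png

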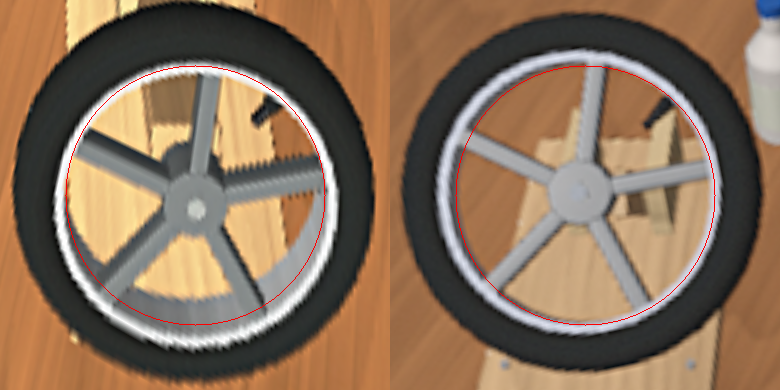

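The wheel is now round and fits. The stem is 41° clockwise of the top, so theta ≈ 139° and it needs about 139° of clockwise turn. Plan: closed fingers go square to the wheel into the stem-free gap on the robot side and push the spoke at 293° clockwise.

```bash
cat >> h.py <<'E'
from scipy.spatial.transform import Rotation as Ro
q=np.load("q.npy"); H=q[:3]; S,U,NN,W=frame(q[3])
def wp(phi,r,h):
    p=np.radians(phi); return H+r*(np.cos(p)*U-np.sin(p)*W)+h*NN
def cur():
    from plant import state
    s=state(); t=s["tool_rot"]; return s,np.array(s["tool_pos"]),Ro.from_quat([t[1],t[2],t[3],t[0]])
def rel(targets,Rt=None):
    s,p,R=cur(); print("t",s["time"],"p",p.round(4),"F",np.round(s["contact_force"],1),"q",np.round(s["joint_pos"],2))
    for x in targets:
        print(np.round(R.inv().apply(x-p)*100,2), np.round((R.inv()*Rt).as_rotvec(),3) if Rt is not None else "")
    print("now wheel coords phi,r,h", np.degrees(np.arctan2(-(p-H)@W,(p-H)@U))%360, np.hypot((p-H)@W,(p-H)@U),(p-H)@NN, "tilt err",np.degrees(np.arccos(-R.apply([0,0,1])@NN)))
def Rgoal(R0):
    z=R0.apply([0,0,1]); a=np.cross(z,-NN); return Ro.from_rotvec(a/np.linalg.norm(a)*np.arccos(z@-NN))*R0
E
python3 - <<'E'
from h import *
s,p,R=cur(); G=Rgoal(R); print(G.as_matrix())
rel([np.array([.3,.4,.45]),np.array([.42,.12,.48]),wp(259,.075,.13)],G)
print(wp(259,.075,.13))
E
```

```text
[[-0.88588327  0.40942399 -0.21813488]
 [ 0.20659574  0.76919225  0.6046995 ]
 [ 0.41536614  0.49062743 -0.7659998 ]]
t 0.1 p [0.2175 0.5854 0.2442] F [-0.6  0.3  0.3] q [ 1.1   0.05  1.61 -0.    1.48 -0.12]
[-14.19 -14.54 -20.56] [-0.535  0.451  0.   ]
[-35.19 -36.61 -23.52] [-0.535  0.451  0.   ]
[-50.25 -60.9   -0.52] [-0.535  0.451  0.   ]
now wheel coords phi,r,h 353.7687520936954 0.5899496052752867 -0.3823379950373269 tilt err 40.076771828359895
[ 0.47631617 -0.16052922  0.25037824]
```

send_rows --steps '[{"translation": [-2,-2,-5],"delta_rot": [0,0,0],"jaw": 0},{"translation": [-4,-4,-9],"delta_rot": [0,0,0],"jaw": 0},{"translation": [-6,-6,-13],"delta_rot": [0,0,0],"jaw": 0},{"translation": [-8,-8,-17],"delta_rot": [0,0,0],"jaw": 0},{"translation": [-11,-11,-20],"delta_rot": [0,0,0],"jaw": 0},{"translation": [-14,-14.5,-22],"delta_rot": [0,0,0],"jaw": 0},{"translation": [-17,-18,-23],"delta_rot": [0,0,0],"jaw": 0},{"translation": [-20,-21,-23.5],"delta_rot": [0,0,0],"jaw": 0}]'

```text
time: 0.9
tool_pos: [0.3322, 0.3176, 0.482]
tool_rot: [0.001, 0.177, 0.984, 0.001]
contact_force: [-0.1, 0.7, 0.3]
gripper_width: -0.004
grasp_force: 0.0
```

send_rows --steps '[{"translation": [-3,-3,0],"delta_rot": [0,0,0],"jaw": 0},{"translation": [-6,-6.5,0],"delta_rot": [-0.05,0.04,0],"jaw": 0},{"translation": [-9,-10,0],"delta_rot": [-0.1,0.08,0],"jaw": 0},{"translation": [-12,-14,0],"delta_rot": [-0.15,0.12,0],"jaw": 0},{"translation": [-15,-18,0],"delta_rot": [-0.2,0.16,0],"jaw": 0},{"translation": [-18,-22,0],"delta_rot": [-0.25,0.2,0],"jaw": 0},{"translation": [-21,-26,0],"delta_rot": [-0.3,0.25,0],"jaw": 0},{"translation": [-23,-30,0],"delta_rot": [-0.35,0.3,0],"jaw": 0}]'

```text
time: 1.7
tool_pos: [0.4432, -0.0445, 0.4798]
tool_rot: [-0.116, 0.173, 0.958, 0.199]
contact_force: [0.9, 0.6, -0.3]
gripper_width: 0.005
grasp_force: 0.0
```

```bash
python3 - <<'E'
from h import *
s,p,R=cur(); G=Rgoal(R)
rel([wp(259,.075,.2),wp(259,.075,.13)],G)
E
```

```text
t 1.7 p [ 0.4432 -0.0445  0.4798] F [ 0.9  0.6 -0.3] q [-0.46 -0.26  1.57  0.38  2.15 -1.51]
[-14.05 -17.8    8.32] [-0.179  0.15   0.   ]
[-13.01 -16.55  15.13] [-0.179  0.15   0.   ]
now wheel coords phi,r,h 343.82499782143714 0.2347064455255646 0.22837021278049896 tilt err 13.393268442477373
```

send_rows --steps '[{"translation": [-2,-2,1],"delta_rot": [-0.02,0.02,0],"jaw": 0},{"translation": [-4,-5,2],"delta_rot": [-0.05,0.04,0],"jaw": 0},{"translation": [-6.5,-8,3.5],"delta_rot": [-0.08,0.07,0],"jaw": 0},{"translation": [-9,-11,5],"delta_rot": [-0.11,0.09,0],"jaw": 0},{"translation": [-11.5,-14.5,6.5],"delta_rot": [-0.15,0.12,0],"jaw": 0},{"translation": [-14,-17.8,8.3],"delta_rot": [-0.18,0.15,0],"jaw": 0},{"translation": [-14,-17.8,8.3],"delta_rot": [-0.18,0.15,0],"jaw": 0},{"translation": [-14,-17.8,8.3],"delta_rot": [-0.18,0.15,0],"jaw": 0}]'

```text
time: 2.5
tool_pos: [0.491, -0.2008, 0.3036]
tool_rot: [-0.173, 0.167, 0.924, 0.296]
contact_force: [-0.1, 0.3, 0.6]
gripper_width: 0.004
grasp_force: 0.0
```

```bash
python3 - <<'E'
from h import *
s,p,R=cur(); G=Rgoal(R)
rel([wp(259,.075,.1),wp(259,.075,.04),wp(259,.075,.008)],G); print(R.as_matrix())
E
```

```text
h.py:29: RuntimeWarning: invalid value encountered in arccos
  z=R0.apply([0,0,1]); a=np.cross(z,-NN); return Ro.from_rotvec(a/np.linalg.norm(a)*np.arccos(z@-NN))*R0
Traceback (most recent call last):
  File "h.py", line 29, in Rgoal
    z=R0.apply([0,0,1]); a=np.cross(z,-NN); return Ro.from_rotvec(a/np.linalg.norm(a)*np.arccos(z@-NN))*R0
                                                   ~~~~~~~~~~~~~~~~~~~~~~~~~~~~~~~~~~~~~~~~~~~~~~~~~~~~^~~
  File "scipy/spatial/transform/_rotation.pyx", line 2692, in scipy.spatial.transform._rotation.Rotation.__mul__
  File "scipy/spatial/transform/_rotation.pyx", line 870, in scipy.spatial.transform._rotation.Rotation.__init__
ValueError: Found zero norm quaternions in `quat`.
```

The tool axis now matches the wheel axis. I'll get the arc waypoints and check with the wrist camera.

```bash
python3 - <<'E'
from h import *
from plant import *
rel([wp(257,.075,.1),wp(257,.075,.008)])
s,p,R=cur(); m=R.inv()
print("u,w in tool",m.apply(U).round(3),m.apply(W).round(3))
f=grab_frame("wrist");g=grab_frame("scene")
cv2.imwrite("pics/w1.png",np.hstack([rectify(f,H,q[3],0.013,390),rectify(g,H,q[3],0.013,390)]))
E
```

```text
t 2.5 p [ 0.491  -0.2008  0.3036] F [-0.1  0.3  0.6] q [-0.69  0.13  1.54  0.38  2.07 -1.83]
[-0.31 -0.27  9.84] 
[-0.33 -0.26 19.04] 
now wheel coords phi,r,h 260.0226667105109 0.07461928803850945 0.1983896181936463 tilt err nan
u,w in tool [0.648 0.762 0.001] [ 0.762 -0.648  0.002]h.py:27: RuntimeWarning: invalid value encountered in arccos
  print("now wheel coords phi,r,h", np.degrees(np.arctan2(-(p-H)@W,(p-H)@U))%360, np.hypot((p-H)@W,(p-H)@U),(p-H)@NN, "tilt err",np.degrees(np.arccos(-R.apply([0,0,1])@NN)))
```

View pics/w1.png

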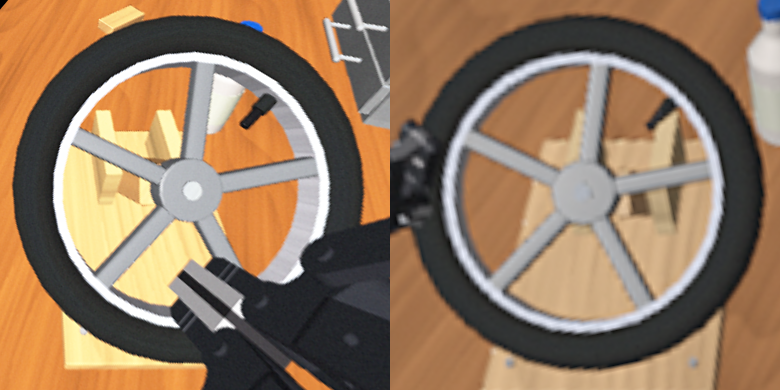

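Wrist view: the rim is centred at about (193,190), the stem is at (258,112), and the lower left gap between (75,135) and (100,280) is free. Inserting there.

send_rows --steps '[{"translation": [-0.3,-0.3,4],"delta_rot": [0,0,0],"jaw": 0},{"translation": [-0.3,-0.3,8],"delta_rot": [0,0,0],"jaw": 0},{"translation": [-0.3,-0.3,12],"delta_rot": [0,0,0],"jaw": 0},{"translation": [-0.3,-0.3,15],"delta_rot": [0,0,0],"jaw": 0},{"translation": [-0.3,-0.3,17],"delta_rot": [0,0,0],"jaw": 0},{"translation": [-0.3,-0.3,19],"delta_rot": [0,0,0],"jaw": 0},{"translation": [-0.3,-0.3,19],"delta_rot": [0,0,0],"jaw": 0},{"translation": [-0.3,-0.3,19],"delta_rot": [0,0,0],"jaw": 0}]'

```text
time: 3.4
tool_pos: [0.4522, -0.0893, 0.1589]
tool_rot: [-0.169, 0.166, 0.926, 0.294]
contact_force: [-0.4, -0.4, 0.7]
gripper_width: 0.004
grasp_force: 0.0
```

```bash
python3 - 2>/dev/null <<'E'
from h import *
rel([wp(a,.075,.008) for a in range(260,410,10)])
E
```

```text
t 3.4 p [ 0.4522 -0.0893  0.1589] F [-0.4 -0.4  0.7] q [-0.59  0.05  1.87  0.4   1.79 -1.83]
[0.3  0.08 0.36] 
[1.22 1.   0.35] 
[1.97 2.07 0.34] 
[2.53 3.26 0.34] 
[2.87 4.52 0.33] 
[2.99 5.82 0.32] 
[2.88 7.12 0.32] 
[2.54 8.39 0.31] 
[1.99 9.57 0.31] 
[ 1.24 10.65  0.31] 
[ 0.32 11.57  0.31] 
[-0.75 12.33  0.31] 
[-1.93 12.88  0.31] 
[-3.19 13.22  0.31] 
[-4.5  13.34  0.32] 
now wheel coords phi,r,h 257.85686783375587 0.07380583812585956 0.011627599814936721 tilt err nan
```

send_rows --steps '[{"translation": [0.7,0.5,0.3],"delta_rot": [0,0,0],"jaw": 0},{"translation": [1.2,1.0,0.3],"delta_rot": [0,0,0],"jaw": 0},{"translation": [1.6,1.5,0.3],"delta_rot": [0,0,0],"jaw": 0},{"translation": [2.0,2.1,0.3],"delta_rot": [0,0,0],"jaw": 0},{"translation": [2.3,2.7,0.3],"delta_rot": [0,0,0],"jaw": 0},{"translation": [2.5,3.3,0.3],"delta_rot": [0,0,0],"jaw": 0},{"translation": [2.75,3.9,0.3],"delta_rot": [0,0,0],"jaw": 0},{"translation": [2.9,4.5,0.3],"delta_rot": [0,0,0],"jaw": 0}]'

```text
time: 4.2
tool_pos: [0.4434, -0.0466, 0.1885]
tool_rot: [-0.171, 0.167, 0.925, 0.294]
contact_force: [0.7, -2.7, -1.9]
gripper_width: -0.003
grasp_force: 1.2
```

```bash
python3 - 2>/dev/null <<'E'
from h import *
from plant import *
rel([wp(a,.075,.008) for a in range(305,410,10)])
g=grab_frame("scene")
cv2.imwrite("pics/s2.png",rectify(g,H,q[3],0.013,390))
E
```

```text
t 4.2 p [ 0.4434 -0.0466  0.1885] F [ 0.7 -2.7 -1.9] q [-0.53 -0.04  1.91  0.44  1.82 -1.75]
[ 0.08  0.78 -0.15] 
[ 0.08  2.09 -0.15] 
[-0.14  3.37 -0.16] 
[-0.58  4.61 -0.16] 
[-1.23  5.74 -0.16] 
[-2.06  6.75 -0.17] 
[-3.06  7.59 -0.17] 
[-4.19  8.25 -0.17] 
[-5.41  8.71 -0.17] 
[-6.7   8.94 -0.17] 
[-8.01  8.95 -0.17] 
now wheel coords phi,r,h 299.0372991323005 0.07540513163478578 0.0065544203863401145 tilt err nan
```

View pics/s2.png

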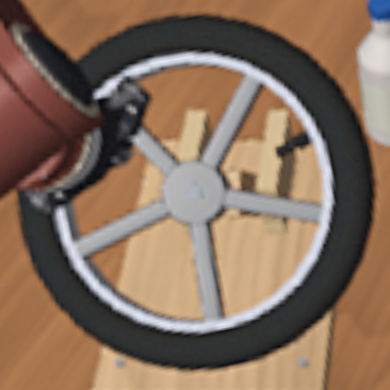

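The push works: the stem is now at about (293,147), 65° clockwise of the top, with about 115° to go. Continuing the arc.

send_rows --steps '[{"translation": [0.1,0.8,0],"delta_rot": [0,0,0],"jaw": 0},{"translation": [0.1,1.5,0],"delta_rot": [0,0,0],"jaw": 0},{"translation": [0.1,2.1,0],"delta_rot": [0,0,0],"jaw": 0},{"translation": [0.0,2.7,0],"delta_rot": [0,0,0],"jaw": 0},{"translation": [-0.1,3.3,0],"delta_rot": [0,0,0],"jaw": 0},{"translation": [-0.35,4.0,0],"delta_rot": [0,0,0],"jaw": 0},{"translation": [-0.6,4.6,0],"delta_rot": [0,0,0],"jaw": 0},{"translation": [-0.9,5.2,0],"delta_rot": [0,0,0],"jaw": 0}]'

```text
time: 5.05
tool_pos: [0.473, -0.0082, 0.2102]
tool_rot: [-0.171, 0.167, 0.925, 0.295]
contact_force: [-1.4, -2.2, -2.2]
gripper_width: -0.0
grasp_force: 1.1
```

```bash
python3 - 2>/dev/null <<'E'
from h import *
rel([wp(a,.075,.008) for a in range(345,421,5)])
E
```

```text
t 5.05 p [ 0.473  -0.0082  0.2102] F [-1.4 -2.2 -2.2] q [-0.44 -0.03  1.86  0.48  1.81 -1.66]
[-0.3   0.51 -0.16] 
[-0.7   1.03 -0.16] 
[-1.14  1.52 -0.16] 
[-1.62  1.96 -0.16] 
[-2.14  2.36 -0.17] 
[-2.69  2.72 -0.17] 
[-3.27  3.02 -0.17] 
[-3.87  3.28 -0.17] 
[-4.49  3.48 -0.17] 
[-5.13  3.62 -0.17] 
[-5.78  3.71 -0.17] 
[-6.43  3.74 -0.17] 
[-7.09  3.72 -0.17] 
[-7.74  3.63 -0.17] 
[-8.38  3.49 -0.16] 
[-9.    3.3  -0.16] 
now wheel coords phi,r,h 340.4433616553804 0.074844121572096 0.006403141101649611 tilt err nan
```

send_rows --steps '[{"translation": [-0.4,0.6,0],"delta_rot": [0,0,0],"jaw": 0},{"translation": [-1.0,1.3,0],"delta_rot": [0,0,0],"jaw": 0},{"translation": [-1.6,1.95,0],"delta_rot": [0,0,0],"jaw": 0},{"translation": [-2.4,2.5,0],"delta_rot": [0,0,0],"jaw": 0},{"translation": [-3.2,3.0,0],"delta_rot": [0,0,0],"jaw": 0},{"translation": [-4.0,3.3,0],"delta_rot": [0,0,0],"jaw": 0},{"translation": [-4.8,3.55,0],"delta_rot": [0,0,0],"jaw": 0},{"translation": [-5.5,3.7,0],"delta_rot": [0,0,0],"jaw": 0}]'

```text
time: 5.85
tool_pos: [0.5373, 0.0086, 0.2051]
tool_rot: [-0.171, 0.167, 0.925, 0.295]
contact_force: [-2.7, -0.2, 1.0]
gripper_width: 0.001
grasp_force: 1.2
```

```bash
python3 - 2>/dev/null <<'E'
from h import *
from plant import *
rel([wp(a,.075,.008) for a in range(395,421,3)])
g=grab_frame("scene");f=grab_frame("wrist");np.savez("w3.npz",**f);np.savez("s3.npz",**g)
cv2.imwrite("pics/s3.png",np.hstack([rectify(f,H,q[3],0,390),rectify(g,H,q[3],0,390)]))
E
```

```text
t 5.85 p [0.5373 0.0086 0.2051] F [-2.7 -0.2  1. ] q [-0.37  0.11  1.73  0.52  1.78 -1.6 ]
[-0.22  0.03 -0.16] 
[-0.61  0.06 -0.16] 
[-1.01  0.07 -0.16] 
[-1.4   0.05 -0.16] 
[-1.79  0.02 -0.16] 
[-2.18 -0.04 -0.16] 
[-2.56 -0.12 -0.16] 
[-2.94 -0.21 -0.16] 
[-3.32 -0.33 -0.16] 
now wheel coords phi,r,h 33.29368985827652 0.07490787205583879 0.006393865044032548 tilt err nan
```

View pics/s3.png

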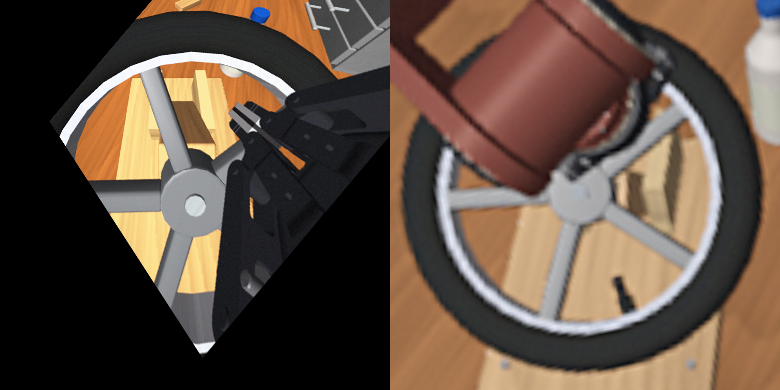

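The stem in the scene view runs (618,279)–(630,308), about 21.5° from the goal. I'll push 18° more slowly, ease off, then measure precisely.

send_rows --steps '[{"translation": [-0.35,0.05,0],"delta_rot": [0,0,0],"jaw": 0},{"translation": [-0.7,0.05,0],"delta_rot": [0,0,0],"jaw": 0},{"translation": [-1.05,0.05,0],"delta_rot": [0,0,0],"jaw": 0},{"translation": [-1.4,0.05,0],"delta_rot": [0,0,0],"jaw": 0},{"translation": [-1.75,0.0,0],"delta_rot": [0,0,0],"jaw": 0},{"translation": [-2.1,-0.05,0],"delta_rot": [0,0,0],"jaw": 0},{"translation": [-2.4,-0.1,0],"delta_rot": [0,0,0],"jaw": 0},{"translation": [-2.4,-0.1,0],"delta_rot": [0,0,0],"jaw": 0}]'

```text
time: 6.75
tool_pos: [0.558, 0.0026, 0.1945]
tool_rot: [-0.171, 0.167, 0.925, 0.295]
contact_force: [0.2, -0.1, 0.1]
gripper_width: 0.001
grasp_force: 0.1
```

```bash
python3 - 2>/dev/null <<'E'
from h import *
from plant import *
rel([wp(a,.075,.008) for a in range(48,66,2)])
o=[]
for n in("scene","top"):
    g=grab_frame(n); np.savez(n+"4.npz",**g); o.append(rectify(g,H,q[3],0,390))
cv2.imwrite("pics/s4.png",np.hstack(o))
E
```

```text
t 6.75 p [0.558  0.0026 0.1945] F [ 0.2 -0.1  0.1] q [-0.37  0.17  1.68  0.52  1.76 -1.6 ]
[ 0.48  0.13 -0.16] 
[ 0.22  0.09 -0.16] 
[-0.04  0.04 -0.16] 
[-0.29 -0.01 -0.16] 
[-0.55 -0.08 -0.16] 
[-0.8  -0.16 -0.16] 
[-1.05 -0.24 -0.16] 
[-1.29 -0.33 -0.15] 
[-1.53 -0.43 -0.15] 
now wheel coords phi,r,h 51.79342027672473 0.07452082787461695 0.006418079638507484 tilt err nan
```

View pics/s4.png

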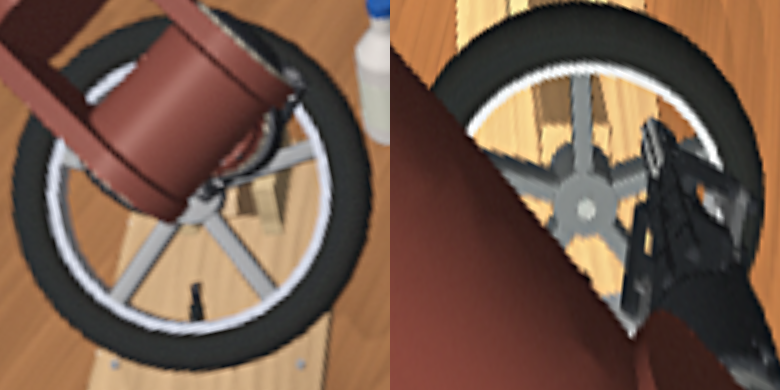

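The stem is near vertical, tip (195,283) and foot (197,318) in the left half. I'll ease off the spoke, withdraw along the axis and measure.

send_rows --steps '[{"translation": [0.6,0.1,0],"delta_rot": [0,0,0],"jaw": 0},{"translation": [1.2,0.1,0],"delta_rot": [0,0,0],"jaw": 0},{"translation": [1.2,0.1,-2],"delta_rot": [0,0,0],"jaw": 0},{"translation": [1.2,0.1,-5],"delta_rot": [0,0,0],"jaw": 0},{"translation": [1.2,0.1,-9],"delta_rot": [0,0,0],"jaw": 0},{"translation": [1.2,0.1,-13],"delta_rot": [0,0,0],"jaw": 0},{"translation": [1.2,0.1,-17],"delta_rot": [0,0,0],"jaw": 0},{"translation": [1.2,0.1,-20],"delta_rot": [0,0,0],"jaw": 0}]'

```text
time: 7.65
tool_pos: [0.5911, -0.1157, 0.3567]
tool_rot: [-0.17, 0.167, 0.926, 0.294]
contact_force: [0.3, 0.2, -0.7]
gripper_width: 0.003
grasp_force: 0.0
```

```bash
cat >> h.py <<'E'
def measure(f,N=960):
    im=rectify(f,H,q[3],0,N); g=im.max(-1); k=np.linspace(-160,160,N)
    X,Y=np.meshgrid(k,k); r=np.hypot(X,Y); a=np.degrees(np.arctan2(X,Y))
    m=((g<80)&(abs(a)<25)&(r>72)&(r<103)).astype(np.uint8)
    n,l,st,c=cv2.connectedComponentsWithStats(m)
    if n<2: return None,im
    i=1+np.argmax(st[1:,4]); x,y=X[l==i],Y[l==i]
    s=np.polyfit(y,x,1)
    return dict(area=st[i,4]/9,ang=np.degrees(np.arctan2(x.mean(),y.mean())),slope=np.degrees(np.arctan(s[0])),x0=np.polyval(s,0),r=(y.min(),y.max())),im
E
python3 - 2>/dev/null <<'E'
from h import *
from plant import *
rel([])
o=[]
for n in("wrist","scene","top"):
    g=grab_frame(n); np.savez(n+"5.npz",**g); d,im=measure(g);print(n,d); o.append(cv2.resize(im,(266,266),interpolation=cv2.INTER_AREA))
cv2.imwrite("pics/s5.png",np.hstack(o))
E
```

```text
t 7.65 p [ 0.5911 -0.1157  0.3567] F [ 0.3  0.2 -0.7] q [-0.51  0.21  1.35  0.5   2.07 -1.59]
now wheel coords phi,r,h 41.23429710942354 0.07516542515216433 0.2093479764754998 tilt err nan
wrist {'area': np.float64(303.55555555555554), 'ang': np.float64(0.6933033316152721), 'slope': np.float64(2.1247244021372733), 'x0': np.float64(-2.2376109789655385), 'r': (np.float64(71.9082377476538), np.float64(102.94056308654848))}
scene {'area': np.float64(197.77777777777777), 'ang': np.float64(0.8515893743667011), 'slope': np.float64(2.148070978729262), 'x0': np.float64(-2.053624314614694), 'r': (np.float64(73.57664233576642), np.float64(102.94056308654848))}
top {'area': np.float64(319.77777777777777), 'ang': np.float64(0.9489796219779494), 'slope': np.float64(2.455165691733791), 'x0': np.float64(-2.352653198802854), 'r': (np.float64(71.9082377476538), np.float64(102.94056308654848))}
```

View pics/s5.png

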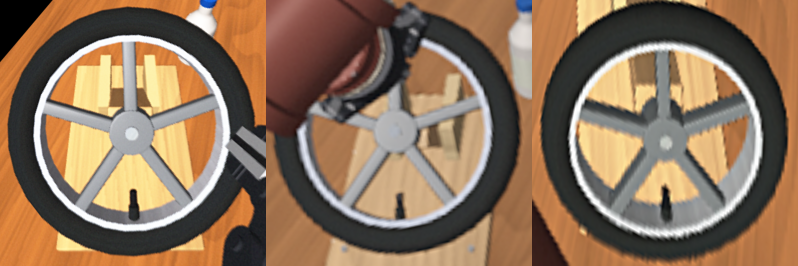

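All three views put the stem 1–2° right of the goal, and the fitted lines hint that my hub estimate is about 2 mm off. Checking the hub centre and rim.

```bash
python3 - 2>/dev/null <<'E'
from h import *
N=960;sc=320/N
for n in("wrist","top","scene"):
    f=dict(np.load(n+"5.npz"))
    for h,r0,r1,nm in((.016,6,10,"spindle"),(.014,24,30,"hub"),(0.0,145,152,"tyre")):
        g=cv2.GaussianBlur(cv2.cvtColor(rectify(f,H,q[3],h,N),cv2.COLOR_BGR2GRAY),(7,7),2)
        c=cv2.HoughCircles(g,cv2.HOUGH_GRADIENT_ALT,1.5,400 if r0>20 else 60,param1=100,param2=.5,minRadius=int(r0/sc),maxRadius=int(r1/sc))
        if c is not None:
            c=c[0]*sc; c[:,:2]-=160; i=np.argmin(np.hypot(c[:,0],c[:,1])); print(n,nm,c[i].round(2))
    # dark tyre outline: centre by row-extents of dark mask component
# board yaw again by refined low edge of minAreaRect on new (less occluded) frames
pts=[]
for n in("scene","top"):
    f=dict(np.load(n+"5.npz")); P,ok=cloud(f); d=np.hypot(P[...,0]-H[0],P[...,1]-H[1])
    g=ok&(abs(P[...,2]-.024)<.006)&(d<.26)
    for o in [(.648,-.174),(.490,-.248),(.579,-.200),(.55,.2085)]: g&=np.hypot(P[...,0]-o[0],P[...,1]-o[1])>.048
    g=cv2.morphologyEx(g.astype(np.uint8),cv2.MORPH_OPEN,np.ones((3,3)))>0
    r=cv2.minAreaRect((P[g][:,:2]*1000).astype(np.float32)); c=np.array(r[0])/1000; a=np.radians(90+r[2]); print(n,r,"hub w-offset mm",(c-H[:2])@W[:2]*1000)
E
```

```text
wrist spindle [-2.   -4.    7.46]
wrist hub [-0.5 -4.  26.3]
wrist tyre [ -3.5   -1.5  149.08]
top spindle [-1.5  -5.5   7.09]
scene ((499.5026550292969, -9.805328369140625), (199.93319702148438, 301.0229187011719), 20.17542839050293) hub w-offset mm 0.6814841465045323
top ((493.044921875, 5.907928466796875), (199.48876953125, 274.3805847167969), 19.896728515625) hub w-offset mm 1.4242507827177882
```

The hub is about 1.5 mm left of my estimate, so the stem still needs about 1.9° clockwise. Re-inserting for a slow nudge.

```bash
python3 - 2>/dev/null <<'E'
from h import *
rel([wp(41,.075,.008)]+[wp(a,.075,.008) for a in (50,51,52,53,54,55)])
E
```

```text
t 7.8 p [ 0.5913 -0.1154  0.3559] F [-0.9  0.5  0.2] q [-0.51  0.21  1.36  0.5   2.07 -1.59]
[ 0.19  0.06 20.06] 
[-0.98 -0.05 20.07] 
[-1.11 -0.08 20.07] 
[-1.24 -0.1  20.07] 
[-1.37 -0.13 20.07] 
[-1.49 -0.16 20.07] 
[-1.62 -0.19 20.07] 
now wheel coords phi,r,h 41.595954757581566 0.07516298965096002 0.20865579123283565 tilt err nan
```

send_rows --steps '[{"translation": [0.1,0.05,4],"delta_rot": [0,0,0],"jaw": 0},{"translation": [0.1,0.05,8],"delta_rot": [0,0,0],"jaw": 0},{"translation": [0.1,0.05,12],"delta_rot": [0,0,0],"jaw": 0},{"translation": [0.1,0.05,15],"delta_rot": [0,0,0],"jaw": 0},{"translation": [0.1,0.05,17.5],"delta_rot": [0,0,0],"jaw": 0},{"translation": [0.1,0.05,20],"delta_rot": [0,0,0],"jaw": 0},{"translation": [0.1,0.05,20],"delta_rot": [0,0,0],"jaw": 0},{"translation": [0.1,0.05,20],"delta_rot": [0,0,0],"jaw": 0}]'

```text
time: 8.6
tool_pos: [0.5455, 0.0074, 0.2002]
tool_rot: [-0.172, 0.167, 0.925, 0.295]
contact_force: [0.3, 0.0, 0.3]
gripper_width: -0.003
grasp_force: 0.0
```

```bash
python3 - 2>/dev/null <<'E'
from h import *
from plant import *
rel([wp(a,.075,.008) for a in (48,50,51,52,53,54,55)])
print(measure(grab_frame("scene"))[0])
E
```

```text
t 8.6 p [0.5455 0.0074 0.2002] F [0.3 0.  0.3] q [-0.37  0.13  1.71  0.52  1.77 -1.6 ]
[-0.96 -0.01 -0.29] 
[-1.22 -0.05 -0.29] 
[-1.35 -0.07 -0.29] 
[-1.48 -0.09 -0.29] 
[-1.61 -0.12 -0.29] 
[-1.73 -0.15 -0.29] 
[-1.86 -0.18 -0.29] 
now wheel coords phi,r,h 40.631742696128846 0.07439719169840875 0.00515551720522662 tilt err nan
{'area': np.float64(198.77777777777777), 'ang': np.float64(0.8470674740280673), 'slope': np.float64(2.1061228278446977), 'x0': np.float64(-1.994439568493337), 'r': (np.float64(73.57664233576642), np.float64(102.94056308654848))}
```

The scene camera still sees the stem, so I can use it as feedback. Target for its reading: about -1.0.

send_rows --steps '[{"translation": [-0.6,0,-0.2],"delta_rot": [0,0,0],"jaw": 0},{"translation": [-1.0,0,-0.2],"delta_rot": [0,0,0],"jaw": 0},{"translation": [-1.2,-0.05,-0.2],"delta_rot": [0,0,0],"jaw": 0},{"translation": [-1.3,-0.05,-0.2],"delta_rot": [0,0,0],"jaw": 0},{"translation": [-1.4,-0.1,-0.2],"delta_rot": [0,0,0],"jaw": 0},{"translation": [-1.5,-0.1,-0.2],"delta_rot": [0,0,0],"jaw": 0},{"translation": [-1.6,-0.1,-0.2],"delta_rot": [0,0,0],"jaw": 0},{"translation": [-1.6,-0.1,-0.2],"delta_rot": [0,0,0],"jaw": 0}]'

```text
time: 9.45
tool_pos: [0.5606, 0.0013, 0.1954]
tool_rot: [-0.171, 0.167, 0.925, 0.295]
contact_force: [-1.6, -0.1, 1.5]
gripper_width: -0.003
grasp_force: 0.9
```

```bash
python3 - 2>/dev/null <<'E'
from h import *
from plant import *
rel([wp(a,.075,.008) for a in (53,54,55,56)])
print(measure(grab_frame("scene"))[0])
E
```

```text
t 9.45 p [0.5606 0.0013 0.1954] F [-1.6 -0.1  1.5] q [-0.37  0.17  1.67  0.52  1.77 -1.6 ]
[ 0.05 -0.03  0.04] 
[-0.07 -0.06  0.04] 
[-0.2  -0.1   0.04] 
[-0.33 -0.13  0.04] 
now wheel coords phi,r,h 53.338743759908894 0.07546959715246022 0.008365239568291084 tilt err nan
{'area': np.float64(198.88888888888889), 'ang': np.float64(-0.24786295208899406), 'slope': np.float64(0.2558443482633485), 'x0': np.float64(-0.7928924562230185), 'r': (np.float64(73.57664233576642), np.float64(102.94056308654848))}
```

send_rows --steps '[{"translation": [-0.03,0,0],"delta_rot": [0,0,0],"jaw": 0},{"translation": [-0.06,-0.03,0],"delta_rot": [0,0,0],"jaw": 0},{"translation": [-0.09,-0.04,0],"delta_rot": [0,0,0],"jaw": 0},{"translation": [-0.09,-0.04,0],"delta_rot": [0,0,0],"jaw": 0},{"translation": [0.4,0,0],"delta_rot": [0,0,0],"jaw": 0},{"translation": [1.2,0.1,0],"delta_rot": [0,0,0],"jaw": 0},{"translation": [1.3,0.1,-2],"delta_rot": [0,0,0],"jaw": 0},{"translation": [1.3,0.1,-5],"delta_rot": [0,0,0],"jaw": 0}]'

```text
time: 10.3
tool_pos: [0.5592, -0.0245, 0.239]
tool_rot: [-0.172, 0.167, 0.925, 0.295]
contact_force: [0.9, 0.7, 0.0]
gripper_width: -0.001
grasp_force: 0.0
```

send_rows --steps '[{"translation": [0,0,-4],"delta_rot": [0,0,0],"jaw": 0},{"translation": [0,0,-8],"delta_rot": [0,0,0],"jaw": 0},{"translation": [0,0,-12],"delta_rot": [0,0,0],"jaw": 0},{"translation": [0,0,-15],"delta_rot": [0,0,0],"jaw": 0},{"translation": [0,0,-15],"delta_rot": [0,0,0],"jaw": 0},{"translation": [0,0,-15],"delta_rot": [0,0,0],"jaw": 0},{"translation": [0,0,-15],"delta_rot": [0,0,0],"jaw": 0},{"translation": [0,0,-15],"delta_rot": [0,0,0],"jaw": 0}]'

```text
time: 11.1
tool_pos: [0.5926, -0.1146, 0.3532]
tool_rot: [-0.172, 0.167, 0.925, 0.295]
contact_force: [-0.3, 0.7, -0.0]
gripper_width: -0.001
grasp_force: 0.0
```

```bash
python3 - 2>/dev/null <<'E'
from h import *
from plant import *
rel([]); o=[]
for n in("wrist","scene","top"):
    g=grab_frame(n); d,im=measure(g); print(n,{k:np.round(v,2) for k,v in d.items()}); o.append(cv2.resize(im,(266,266),interpolation=cv2.INTER_AREA))
cv2.imwrite("pics/s6.png",np.hstack(o))
E
```

```text
t 11.1 p [ 0.5926 -0.1146  0.3532] F [-0.3  0.7 -0. ] q [-0.5   0.22  1.35  0.5   2.07 -1.59]
now wheel coords phi,r,h 43.20353511629398 0.07502706089060095 0.2064090583666791 tilt err nan
wrist {'area': np.float64(304.11), 'ang': np.float64(-1.23), 'slope': np.float64(0.11), 'x0': np.float64(-2.1), 'r': array([ 71.91, 102.94])}
scene {'area': np.float64(200.56), 'ang': np.float64(-0.98), 'slope': np.float64(0.26), 'x0': np.float64(-1.96), 'r': array([ 73.58, 102.94])}
top {'area': np.float64(324.33), 'ang': np.float64(-1.07), 'slope': np.float64(1.32), 'x0': np.float64(-3.73), 'r': array([ 71.91, 102.94])}
```

View pics/s6.png

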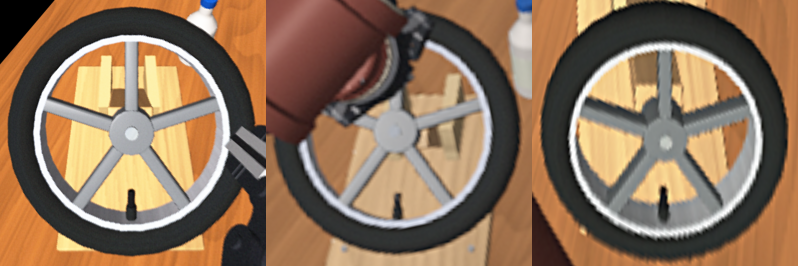

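Scene and wrist views show the stem vertical at the bottom, (131,205) under the hub at (131,133). Its direction is within about 0.3° of straight up the slope in those two views and 1.3° in the blurrier top view. The tool is clear of the wheel and nothing else has moved.

```bash
python3 -c "
from plant import *
print(job_done())"
```

```text
the job is handed in; nothing more can be done
None
```

I turned the wheel clockwise about 139° until the valve stem sat at the bottom pointing at the hub, within about 1° by the cameras. The wheel was at rest and the gripper clear when I handed the job in at about 11 s; no verdict came back.

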